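# Clear the tab of the idli plate and turn it to the sink with the lemon aboard

## Robot

A 6-joint arm with a two-finger parallel gripper is mounted at the origin on the work surface. World frame = base frame: x ahead of the robot, y to its left, z up, the work surface at z = 0. Lengths are in mm, angles in degrees, forces in N, time in s.
With the tool pointing down it reaches from about 350 to 850 mm from the base axis. Payload 8.1 kg.
Tool frame: the origin (TCP) lies midway between the tips of the shut fingers; the grasp point (between the pads) lies 19 mm behind it; z points along the fingers, y is the line along which they close (so a half turn about z gives the same grasp; the last joint's range is limited). The gripper opens to 85 mm and grips with 20 to 120 N. Pads are 22 mm wide; open, the fingers measure 114 mm over their backs; the gripper's body (76 mm by 85 mm) begins 54 mm behind the grasp point. The pads swing forward as they close: fully open they stand 13 mm farther back than shut.
Start: joints at [58.82, 7.471, 85.268, -0, 87.261, -4.893], TCP at [265.704, 537.965, 231.292] pointing down, gripper open.
Joint ranges: [-169.43, 169.43], [-51.17, 129.36], [1.28, 143.12], [-76.62, 256.62], [0, 156.53], [-152.29, 152.29]. Speed limits (degrees/s): [136.94, 136.94, 159.86, 180, 180, 180].

## Interface

Orientations are given as [roll, pitch, yaw] about the fixed x, y, z axes, in that order (R = Rz(yaw) Ry(pitch) Rx(roll)).
In Python, from bench import r gives the robot as it stands. The module is installed in compiled form; this text tells all that it offers.
- The arm moves only by the tool jog_arm, never from a script. Its argument "rows" is a list of rows, each a list of 2 entries, a list of its own where there are three numbers: the shift along the tool's x, y, z in mm, then the turn, a rotation vector about the tool's x, y, z in rad. A call has 1 to 10 rows; each row is the pose to reach, as a shift and turn from the pose commanded when the call began, along the tool's axes at that moment; what a row does not reach only later rows make up. A row lasts 1/10 s, in which the tool goes at most 50 mm and 8.59 degrees, less where a joint would pass 70% of its speed; a pose out of reach is approached as far as the arm can. A call with a gripper value outside its range is refused whole. "grip" is the finger opening in mm, from 0 to 85.4, set as the call begins (left out, the last holds). The fingers move at their own pace and stop on an object; "force" is the grip in N (left out, the last holds). Time passes only in rows, so rows that repeat a pose let the fingers close. It gives the time, the measured TCP pose, the force, the opening and the grip force at its end, in the units of the state.
- r.sense(): the state, without advancing time (a new reading comes with each control period).
- r.snapshot(name): name is "scene" or "top" or "wrist"; returns (picture, depth): 420x560x3 uint8, blue, green, red; 420x560 float32, mm along the optical axis (not along the pixel's ray), 0 where there is no reading.
- r.camera_params(name): a dict with "fx", "fy", "cx", "cy" (pixels), "dist_coeffs" ([k1, k2, p1, p2, k3] as OpenCV has them; the pictures are not rectified), "pose" (4x4, takes a point from camera to world coordinates); the wrist camera has in their place "tool_from_camera" (4x4, takes a point from camera to tool coordinates, whose origin is the TCP and whose axes are the flange's). Camera axes: x right, y down, z forward; pixel columns grow to the right and rows downward; lengths in mm; the calibration is good to about 2 mm. A picture is of the moment at which its call begins: read the wrist's pose just before it. camera_params takes no time and is no camera call.
- r.hand_in(): hands the job in; it is judged then, once.
The state is a dict: "time": time; "joint_pos": joint angles; "qd": joint speeds; "joint_efforts": joint torques, N m; "tool_pos": TCP position; "tcp_rot": TCP orientation; "ft_force": force on the tool from outside, world axes, zero at the start; "wrist_torque": the same for the moment, N m; "finger_gap": finger opening in mm; "grip_force": force on a finger pad.
Only numpy, scipy, OpenCV 4.12 (cv2) and the standard library are available. Lean on these libraries where they do the work, as an engineer would, in place of code of your own. Each camera call takes 0.05 s, during which the arm holds its last target. There are 200 camera calls.

## Task

Take the vent weight off the plate's black tab and stand it upright on the board inside the red gasket ring, near the middle of the ring. Then lift the idli plate by its bail, turn it a quarter turn so that the tab points squarely across the slats to the sink, and finish still holding it there, still and level, over the board with at least 50 mm of air beneath it, for someone at the sink to take. The lemon must stay lying loose in the middle of the dish throughout, untouched, and the dabba, brush, tumbler and jar are to be left alone.

Things in the scene. Friction and masses are not known exactly. Their poses are not given: they have to be found in the camera images.
- board: Slatted bamboo board fixed over the counter, 324 x 840 mm, seven slats 42 mm wide with 5 mm gaps running along its y. Its top is 60 mm above the counter. Origin on the counter under its centre; z up; +x points across the slats to the sink (away from the robot). The board is set up to 0.1 rad askew.
- board_sink_edge (a point): Middle of the board's sink-side edge, at the top: 162 mm along the board's +x from its centre.
- plate: Loose steel single-dish idli plate, 140 mm across, about 0.28 kg: a dish, flat 11 mm round its middle, then rising about 8 degrees, rim 20 mm high, four small feet. Origin at the centre of its underside (on the board at the start); z up; +x points along its black tab, at the start along the slats to the robot's left (board +y) within 0.3 rad. A rigid steel bail arches over the dish along plate y.
- bail_grip (a point): Middle of the bail's straight top bar, 88 mm above the plate's underside and over the dish centre. The bar is 90 mm long (plate y), 10 mm thick (plate x) and 14 mm high; 43 mm are free between the lemon and the point.
- dish_centre (a point): Middle of the dish's upper surface, 6 mm above the plate's underside.
- tab_top (a point): Upper face of the plate's flat black tab, 20 mm above the plate's underside, 100 mm along plate +x from its centre. The tab is 50 mm wide, 5 mm thick and ends 127 mm from the plate's centre. The vent weight stands here, within 8 mm.
- lemon_center (a point): Centre of a yellow lemon, a ball 38 mm across, 35 g, lying loose in the middle of the dish. It rolls easily.
- lemon: The same lemon as a body; its origin turns as it rolls, use the point.
- weight: Aluminium vent weight, an upright cylinder 26 mm in diameter, straight up to 30 mm and tapering to its top at 36 mm, 50 g. Origin at the centre of its underside; z up.
- gasket: Loose red silicone ring lying flat on the board near its left or right end: 116 mm outside, 100 mm inside, 8 mm high. Origin at its centre, underside.
- dabba: Steel box (dabba) 100 x 100 x 85 mm, 0.9 kg, with a hinged flap on top which may stand a little open (up to 0.35 rad), its knob then up to 165 mm above the board. Origin at the centre of its underside. It stands at the other end of the board. To be left alone.
- brush: Green scrubbing brush upright in a white foot 60 mm across, 145 mm tall. Origin at the centre of its underside. To be left alone.
- tumbler: Steel tumbler 68 mm across, 95 mm tall. Origin at the centre of its underside. To be left alone.
- jar: Amber jar 54 mm across, 85 mm tall, on the robot-side edge of the board, right of the plate. Origin at the centre of its underside. To be left alone.
Mind the look-alikes: they are no part of the job. Of the things shaped like the gasket, the red one is meant.

How it is judged:
By the outcome, as a careful person would: the job done as asked, in the order asked, and still so for the second after the job is handed in, while the arm keeps its last pose, push and grip.
It also fails if it takes over 54 s, if anything falls off the work surface, if the arm or the gripper's body presses on something with over 40 N, if the wrist force passes 120 N, or if a joint passes its speed limit or range.

## Working session

There is one attempt and no reset: what is moved stays moved. The work goes in short steps, Python scripts to look and compute and a tool call to move; the robot and the scene stay as the last step left them, time stands still between calls to the robot, and variables do not carry over. Pictures are saved under pics/ and viewed, at most 10 in all, crops included, and the job is handed in when it is done.

Besides the shell and the picture viewer there is one more tool, called after "Emit:" in YAML: its name, and indented under it one key for each argument. jog_arm: Moves the arm, as the interface text tells. Its arguments: {"type":"object","properties":{"rows":{"type":"array"},"grip":{"type":"number"},"force":{"type":"number"}},"required":["rows"]}

```bash
mkdir -p pics
python3 - <<'E'
from bench import r
import cv2,numpy as np
s=r.sense();print(s)
for n in("top","scene"):
    p,d=r.snapshot(n);cv2.imwrite(f"pics/{n}0.png",p);np.save(f"{n}0.npy",d)
    c=r.camera_params(n);print(c)
print(r.camera_params("wrist"))
E
```

```text
{'time': 0.0, 'joint_pos': array([ 5.88183983e+01,  7.51525290e+00,  8.53308293e+01,  1.40163846e-03,
        8.72612662e+01, -4.89277352e+00]), 'qd': array([ 0.05414489,  0.07792705, -0.09199155,  0.02091567, -0.03496065,
        0.03198718]), 'joint_efforts': array([-1.68563707e-03, -5.69366241e+01, -5.00563467e+01, -5.18010565e-04,
        1.43600022e-02,  7.51591301e-05]), 'tool_pos': array([265.41673727, 537.47908976, 230.2280676 ]), 'tcp_rot': array([-1.79893162e+02, -1.05506828e-02,  1.53711094e+02]), 'ft_force': array([0.01156308, 0.05075783, 0.03619056]), 'wrist_torque': array([0.02371931, 0.03353935, 0.01501453]), 'grip_force': 0.0, 'finger_gap': 84.85621841042854}
{'fx': 388.89703856611084, 'fy': 388.89703856611084, 'cx': 280.0327520369926, 'cy': 212.34571769587293, 'dist_coeffs': array([-0.08994991,  0.        ,  0.        ,  0.        ,  0.        ]), 'pose': array([[-2.11616339e-03, -9.94696949e-01,  1.02827530e-01,
         4.84261047e+02],
       [-9.99853620e-01,  3.58806701e-04, -1.71058247e-02,
        -8.63385042e+01],
       [ 1.69782164e-02, -1.02848677e-01, -9.
[... 515 characters left out ...]
-7.57244590e-01, -6.52985609e-01,
         8.65258815e+02],
       [ 0.00000000e+00,  0.00000000e+00,  0.00000000e+00,
         1.00000000e+00]])}
{'fx': 359.31289467334796, 'fy': 359.31289467334796, 'cx': 273.624999688657, 'cy': 212.07692878928725, 'dist_coeffs': array([-0.08794107,  0.        ,  0.        ,  0.        ,  0.        ]), 'tool_from_camera': array([[-3.50866639e-04, -9.59666597e-01, -2.81140356e-01,
         7.08608152e+01],
       [ 9.99999938e-01, -3.38154983e-04, -9.37274770e-05,
         1.23381144e+00],
       [-5.12188321e-06, -2.81140371e-01,  9.59666657e-01,
        -1.42084167e+02],
       [ 0.00000000e+00,  0.00000000e+00,  0.00000000e+00,
         1.00000000e+00]])}
```

View pics/top0.png

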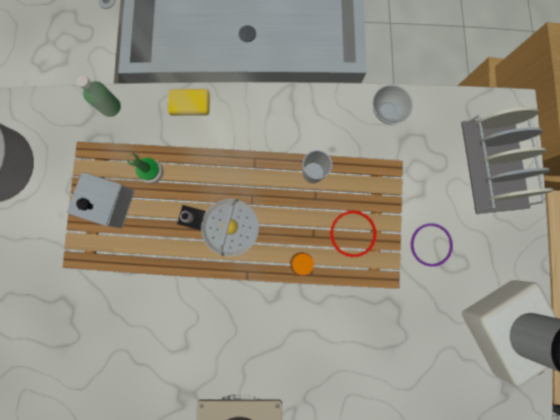

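View pics/scene0.png

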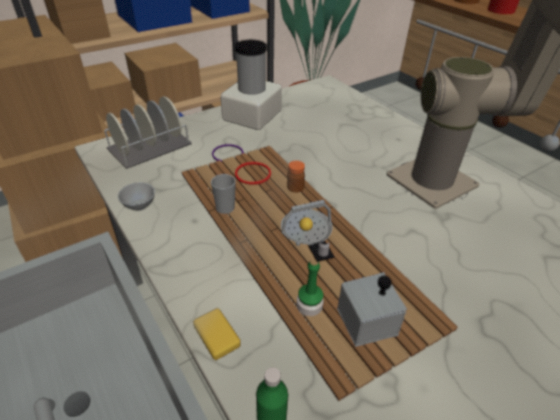

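The top view shows the weight on the tab at about (187,215), the lemon at (232,227), the red ring at (353,233), the brush at (147,168), the tumbler at (316,165), the jar at (302,264) and the dabba at (97,200).

```bash
cat > h.py <<'E'
import cv2,numpy as np
from scipy.spatial.transform import Rotation as R
from bench import r
def ray(c,P,uv,z):
    K=np.array([[c['fx'],0,c['cx']],[0,c['fy'],c['cy']],[0,0,1]])
    u=cv2.undistortPoints(np.array(uv,float).reshape(-1,1,2),K,c['dist_coeffs'])[:,0]
    d=np.c_[u,np.ones(len(u))]@P[:3,:3].T
    return P[:3,3]+d*((z-P[2,3])/d[:,2])[:,None]
def tool(s):
    T=np.eye(4);T[:3,:3]=R.from_euler('xyz',s['tcp_rot'],degrees=True).as_matrix();T[:3,3]=s['tool_pos'];return T
def blobs(m,n=60):
    k,l,st,ce=cv2.connectedComponentsWithStats(m.astype(np.uint8))
    return [(st[i].tolist(),ce[i].round(1).tolist()) for i in range(1,k) if st[i][4]>=n]
E
python3 - <<'E'
from h import *
c=r.camera_params('top');P=c['pose']
im=cv2.imread('pics/top0.png');d=np.load('top0.npy')
hsv=cv2.cvtColor(im,cv2.COLOR_BGR2HSV);h,s,v=cv2.split(hsv)
red=((h<4)|(h>176))&(s>180)&(v>120)
for b in blobs(red):print('red',b)
ys,xs=np.nonzero(red);pts=ray(c,P,np.c_[xs,ys],66)
print('ring',cv2.minEnclosingCircle(pts[:,:2].astype(np.float32)),pts.mean(0))
lem=(h>20)&(h<32)&(s>170)&(v>120)
for b in blobs(lem,20):print('lemon',b,ray(c,P,[b[1]],85))
blk=np.zeros_like(red);blk[200:235,170:212]=(v<60)[200:235,170:212]
ys,xs=np.nonzero(blk);q=cv2.minAreaRect(np.c_[xs,ys].astype(np.float32));print('tab',len(xs),q,ray(c,P,cv2.boxPoints(q),80))
# board mask by hue
bd=(h>5)&(h<20)&(s>70); bd=cv2.morphologyEx(bd.astype(np.uint8),cv2.MORPH_CLOSE,np.ones((9,9)))
bd[:, :55]=0;bd[:,415:]=0;bd[:130]=0;bd[300:]=0
co=max(cv2.findContours(bd,0,2)[0],key=cv2.contourArea)
w=ray(c,P,co[:,0],60)[:,:2].astype(np.float32);q=cv2.minAreaRect(w);print('board',q)
for lo,hi in ((400,0),):
  pass
# fit long edges
cx,cy=w.mean(0)
for side in (1,-1):
  e=w[(np.abs(w[:,1]-q[0][1])<330)&(side*(w[:,0]-q[0][0])>100)]
  f=cv2.fitLine(e,cv2.DIST_HUBER,0,.01,.01).ravel();print('edge',np.degrees(np.arctan(-f[0]/f[1])),f[2]+(q[0][1]-f[3])*f[0]/f[1],'at y',q[0][1])
cv2.imwrite('pics/crop0.png',cv2.resize(im[130:300,55:415],None,fx=2.2,fy=2.2,interpolation=2))
for n,uv,z in (('dabbaknob',(84,204),200),('brush',(137,160),205),('tumbler',(316,160),155),('jar',(302,264),145),('weighttop',(186,215),116)):print(n,ray(c,P,[uv],z))
E
```

```text
ring ((531.1175537109375, -281.7779541015625), 55.790771484375) [ 528.04964626 -290.84543039   66.        ]
lemon ([184, 90, 24, 23, 363], [197.6, 99.4]) [[864.96556187 103.48757644  85.        ]]
lemon ([169, 97, 9, 17, 93], [172.0, 106.7]) [[846.33277912 167.35713975  85.        ]]
lemon ([228, 222, 6, 11, 39], [231.0, 227.4]) [[544.32268022  15.27256146  85.        ]]
tab 311 ((190.73846435546875, 217.2923126220703), (22.10186004638672, 18.94445037841797), 15.255118370056152) [[553.98989555 145.41388938  80.        ]
 [598.49979209 134.30986192  80.        ]
 [584.26992316  82.00136689  80.        ]
 [539.95081093  93.30295296  80.        ]]
board ((581.0902099609375, 13.05511474609375), (836.5814208984375, 321.8587341308594), 86.52523803710938)
edge -3.8748655 739.24133 at y 13.05511474609375
edge -3.6309395 421.15005 at y 13.05511474609375
dabbaknob [[586.84947523 320.85929917 200.        ]]
brush [[681.12651403 206.27134297 205.        ]]
tumbler [[ 692.63140624 -182.98271801  155.        ]]
jar [[ 458.6025743  -150.04684035  145.        ]]
weighttop [[571.21828546 117.23023765 116.        ]]
```

View pics/crop0.png

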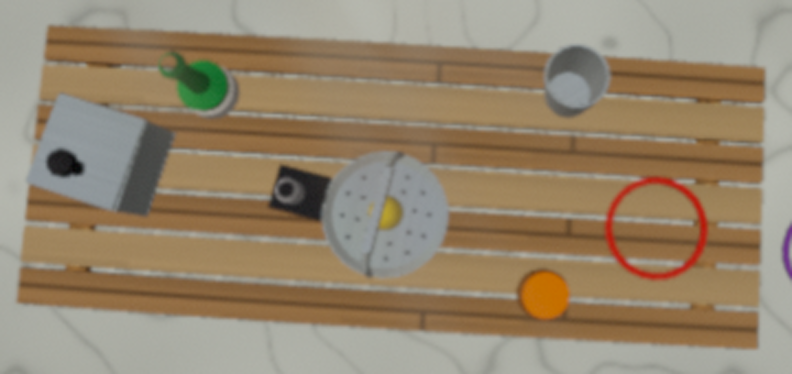

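```bash
cat >> h.py <<'E'
def go(x,y,z,yaw):
    T=tool(r.sense());d=T[:3,:3].T@(np.array([x,y,z])-T[:3,3])
    rv=(R.from_matrix(T[:3,:3]).inv()*R.from_euler('xyz',[180,0,yaw],degrees=True)).as_rotvec()
    print('shift',d.round(1),'turn',rv.round(4))
E
python3 -c "
from h import *
go(565,110,270,76)"
```

```text
shift [-457.9 -250.7  -39.3] turn [-1.6000e-03  1.0000e-03  1.3563e+00]
```

Emit:
jog_arm:
  rows:
    - [[0,0,-45],[0,0,0]]
    - [[-458,-251,-40],[0,0,1.356]]
    - [[-458,-251,-40],[0,0,1.356]]
    - [[-458,-251,-40],[0,0,1.356]]
    - [[-458,-251,-40],[0,0,1.356]]
    - [[-458,-251,-40],[0,0,1.356]]
    - [[-458,-251,-40],[0,0,1.356]]
    - [[-458,-251,-40],[0,0,1.356]]
    - [[-458,-251,-40],[0,0,1.356]]
    - [[-458,-251,-40],[0,0,1.356]]
  grip: 60

```text
time: 1.1
tool_pos: [524.3, 167.4, 271.6]
tcp_rot: [-180.0, 0.0, 76.0]
ft_force: [0.4, 0.6, -0.3]
finger_gap: 60.2
grip_force: 0.0
```

Emit:
jog_arm:
  rows:
    - [[-35,-19,0],[0,0,0]]
    - [[-35,-19,0],[0,0,0]]
    - [[-35,-19,0],[0,0,0]]

```text
time: 1.4
tool_pos: [496.7, 139.1, 271.4]
tcp_rot: [-180.0, 0.0, 76.3]
ft_force: [0.4, 1.5, 0.1]
finger_gap: 60.0
grip_force: 0.0
```

Run:
```python
from h import *
s=r.sense();print(s['time'],s['tool_pos'],s['tcp_rot'],s['joint_pos'])
p,d=r.snapshot('wrist');cv2.imwrite('pics/w1.png',p);np.save('w1T.npy',tool(s));np.save('w1d.npy',d)
go(565,110,270,76)
```

```text
1.4 [496.74296384 139.11504782 271.42008029] [-1.79951340e+02  5.74766422e-03  7.62748668e+01] [ 9.93886026e+00 -6.39136520e+00  9.50559358e+01  1.42703552e-02
  9.13823043e+01  2.36643343e+01]
shift [-13.   73.    2.1] turn [ 0.0004 -0.0005  0.006 ]
```

View pics/w1.png

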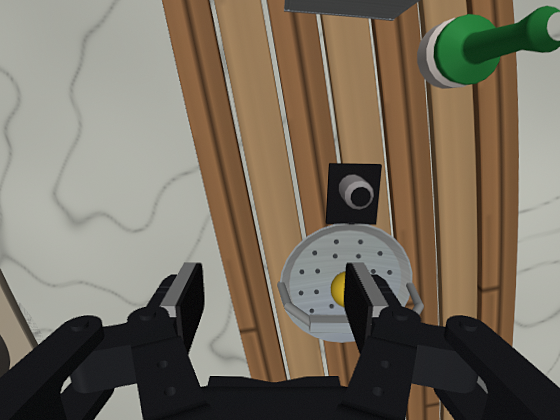

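The wrist view shows the tab at about (353,194), with the weight's dark cap at (360,198). The lemon is at (345,290), and the bail bar lies below the dish centre.

Run:
```python
from h import *
c=r.camera_params('wrist');P=np.load('w1T.npy')@c['tool_from_camera']
im=cv2.imread('pics/w1.png');d=np.load('w1d.npy')
g=im.max(2)
m=np.zeros(g.shape,np.uint8);m[155:230,318:390]=(g<60)[155:230,318:390]
co=max(cv2.findContours(m,0,2)[0],key=cv2.contourArea)
ap=ray(c,P,co[:,0],80)[:,:2].astype(np.float32);q=cv2.minAreaRect(ap);print('tab',q,cv2.boxPoints(q).round(1))
# weight from depth: points above 85
v,u=np.mgrid[160:225,322:385];u=u.ravel();v=v.ravel()
far=ray(c,P,np.c_[u,v],0);C=P[:3,3];dirs=far-C;zc=dirs@P[:3,2]
pts=C+dirs/zc[:,None]*d[v,u][:,None]
top=pts[(pts[:,2]>111)&(pts[:,2]<122)];print('weight top',len(top),top.mean(0),top.min(0),top.max(0))
print('tab z',np.median(pts[:,2]), np.percentile(pts[:,2],[5,98]))
# dish rim circle & bail from depth
v,u=np.mgrid[215:350,200:430];u=u.ravel();v=v.ravel()
far=ray(c,P,np.c_[u,v],0);dirs=far-C;zc=dirs@P[:3,2];pts=C+dirs/zc[:,None]*d[v,u][:,None]
b=pts[(pts[:,2]>140)&(pts[:,2]<162)];print('bail?',len(b),b.mean(0),b.min(0),b.max(0))
h,s,vv=cv2.split(cv2.cvtColor(im,cv2.COLOR_BGR2HSV))
```

```text
tab ((569.5043334960938, 115.39328002929688), (61.89780807495117, 50.00514602661133), 75.27220916748047) [[537.5  91.8]
 [585.8  79.1]
 [601.6 139. ]
 [553.2 151.7]]
weight top 226 [566.96429843 122.74058285 113.31278403] [557.10926567 108.60380836 111.03780212] [580.29523373 131.88305265 116.39877595]
tab z 79.43235245832057 [ 58.90449739 114.13995333]
bail? 792 [516.65383011  28.65951069 150.7867089 ] [494.91839247  16.78729407 140.01074408] [535.35835172  35.49589643 156.42879969]
```

```bash
python3 -c "
from h import *
go(568.5,119.5,150,75.5)
s=r.sense();print(s['tool_pos'],s['tcp_rot'])"
```

```text
shift [ -3.   74.1 122.1] turn [ 0.0004 -0.0005  0.0148]
[497.10795247 139.89785956 272.11561968] [ 1.79979195e+02 -2.95272543e-02  7.63462015e+01]
```

Emit:
jog_arm:
  rows:
    - [[-2,40,20],[0,0,0.015]]
    - [[-3,74,50],[0,0,0.015]]
    - [[-3,74,90],[0,0,0.015]]
    - [[-3,74,122],[0,0,0.015]]
    - [[-3,74,122],[0,0,0.015]]
    - [[-3,74,122],[0,0,0.015]]
    - [[-3,74,122],[0,0,0.015]]

```text
time: 2.15
tool_pos: [569.9, 120.3, 153.1]
tcp_rot: [179.8, -0.1, 75.6]
ft_force: [1.2, -0.7, -0.1]
finger_gap: 60.2
grip_force: 0.0
```

Run:
```python
from h import *
s=r.sense();print(s['tool_pos'],s['tcp_rot'])
p,d=r.snapshot('wrist');cv2.imwrite('pics/w2.png',p)
go(568.5,119.5,81,75.5)
```

```text
[569.91340213 120.324488   153.14918019] [ 1.79758859e+02 -9.78445495e-02  7.55640987e+01]
shift [-1.2 -1.7 72.3] turn [ 0.0048 -0.0019  0.0009]
```

View pics/w2.png

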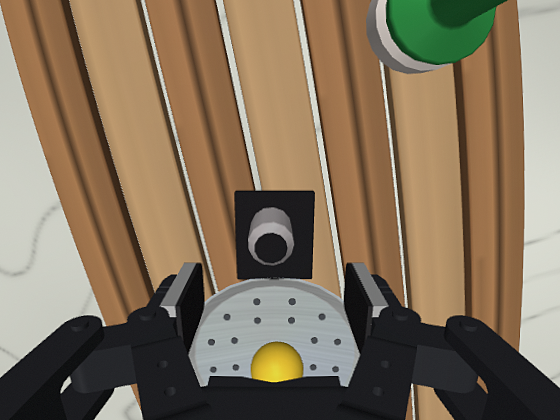

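Weight cap at (271,248), on the tab: centred between the fingers. Descend and close.

Emit:
jog_arm:
  rows:
    - [[-1,0,40],[0,0,0]]
    - [[-1,0,60],[0,0,0]]
    - [[-1,0,71],[0,0,0]]
    - [[-1,0,71],[0,0,0]]
    - [[-1,0,71],[0,0,0]]

```text
time: 2.7
tool_pos: [569.2, 118.7, 80.9]
tcp_rot: [179.9, -0.1, 75.5]
ft_force: [0.5, 0.2, 0.9]
finger_gap: 59.8
grip_force: 0.0
```

Emit:
jog_arm:
  rows:
    - [[0,0,0],[0,0,0]]
    - [[0,0,0],[0,0,0]]
    - [[0,0,0],[0,0,0]]
    - [[0,0,0],[0,0,0]]
    - [[0,0,0],[0,0,0]]
    - [[0,0,0],[0,0,0]]
  grip: 15
  force: 25

```text
time: 3.3
tool_pos: [568.3, 118.5, 79.3]
tcp_rot: [180.0, -0.0, 75.5]
ft_force: [1.2, 0.9, 1.8]
finger_gap: 25.3
grip_force: 28.5
```

Emit:
jog_arm:
  rows:
    - [[0,0,-5],[0,0,0]]
    - [[0,0,-20],[0,0,0]]
    - [[0,0,-50],[0,0,0]]
    - [[0,0,-90],[0,0,0]]
    - [[0,0,-130],[0,0,0]]
    - [[0,0,-160],[0,0,0]]
    - [[0,0,-160],[0,0,0]]
    - [[0,0,-160],[0,0,0]]

```text
time: 4.1
tool_pos: [568.5, 118.5, 240.8]
tcp_rot: [179.9, -0.0, 75.5]
ft_force: [0.2, 0.5, -1.6]
finger_gap: 25.0
grip_force: 28.3
```

Run:
```python
from h import *
s=r.sense();print(s['tool_pos'],s['finger_gap'],s['grip_force'])
go(531,-275,240,75.5)
```

```text
[568.45298798 118.4715013  240.78220786] 25.00751779903582 28.25625499054695
shift [-390.3   62.2    0.6] turn [ 0.0024 -0.0008  0.0001]
```

Emit:
jog_arm:
  rows:
    - [[-20,3,0],[0,0,0]]
    - [[-60,10,0],[0,0,0]]
    - [[-105,17,0],[0,0,0]]
    - [[-152,24,0],[0,0,0]]
    - [[-200,32,0],[0,0,0]]
    - [[-248,40,0],[0,0,0]]
    - [[-295,47,0],[0,0,0]]
    - [[-340,54,0],[0,0,0]]
    - [[-375,60,0],[0,0,0]]
    - [[-390,62,0],[0,0,0]]

```text
time: 5.1
tool_pos: [528.5, -277.4, 236.9]
tcp_rot: [-179.8, -0.0, 75.3]
ft_force: [0.3, -0.4, -0.5]
finger_gap: 25.2
grip_force: 28.3
```

Emit:
jog_arm:
  rows:
    - [[0,0,0],[0,0,0]]
    - [[0,0,0],[0,0,0]]
    - [[0,0,0],[0,0,0]]

```text
time: 5.4
tool_pos: [530.5, -273.0, 238.5]
tcp_rot: [-179.9, -0.0, 75.6]
ft_force: [0.2, 0.9, 0.6]
finger_gap: 24.9
grip_force: 28.3
```

Run:
```python
from h import *
s=r.sense();p,d=r.snapshot('wrist');cv2.imwrite('pics/w3.png',p)
print(s['tool_pos'],s['finger_gap'],s['grip_force'])
c=r.camera_params('wrist');P=tool(s)@c['tool_from_camera']
h,sa,v=cv2.split(cv2.cvtColor(p,cv2.COLOR_BGR2HSV))
m=((h<4)|(h>176))&(sa>150)&(v>100)
print(blobs(m));ys,xs=np.nonzero(m)
q=ray(c,P,np.c_[xs,ys],67)[:,:2].astype(np.float32)
(cx,cy),rad=cv2.minEnclosingCircle(q);print(cx,cy,rad)
A=np.c_[2*q,np.ones(len(q))];print(np.linalg.lstsq(A,(q**2).sum(1),rcond=None)[0])
go(cx,cy,64,75.5)
```

```text
[ 530.50598222 -273.01333495  238.48456579] 24.947217481567755 28.26025799713534
[([212, 137, 127, 120, 2833], [276.0, 192.1])]
530.2498779296875 -282.4125061035156 57.646724700927734
[ 5.30427204e+02 -2.82054250e+02 -3.58050378e+05]
shift [ -9.2   2.  174.7] turn [-0.0005 -0.0005  0.0018]
```

View pics/w3.png

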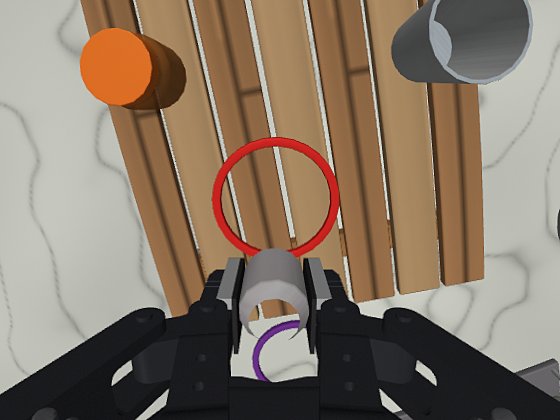

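The red ring is at (276,197) and the weight is held upright above it. The purple look-alike at (290,350) is off the board, so it isn't a concern.

Emit:
jog_arm:
  rows:
    - [[-5,1,20],[0,0,0]]
    - [[-9,2,60],[0,0,0]]
    - [[-9,2,105],[0,0,0]]
    - [[-9,2,145],[0,0,0]]
    - [[-9,2,165],[0,0,0]]
    - [[-9,2,172],[0,0,0]]
    - [[-9,2,172],[0,0,0]]
    - [[-9,2,172],[0,0,0]]
    - [[-9,2,172],[0,0,0]]
    - [[-9,2,172],[0,0,0]]

```text
time: 6.45
tool_pos: [531.1, -284.5, 68.9]
tcp_rot: [179.8, 0.1, 75.5]
ft_force: [-0.4, -0.7, -0.8]
finger_gap: 25.1
grip_force: 28.3
```

Emit:
jog_arm:
  rows:
    - [[0,0,1],[0,0,0]]
    - [[0,0,2],[0,0,0]]
    - [[0,0,3],[0,0,0]]
    - [[0,0,4],[0,0,0]]
    - [[0,0,5],[0,0,0]]
    - [[0,0,5],[0,0,0]]

```text
time: 7.05
tool_pos: [529.9, -283.8, 61.7]
tcp_rot: [-180.0, -0.0, 75.5]
ft_force: [0.4, -0.0, -0.3]
finger_gap: 25.1
grip_force: 28.3
```

Emit:
jog_arm:
  rows:
    - [[0,0,0.7],[0,0,0]]
    - [[0,0,1.4],[0,0,0]]
    - [[0,0,2],[0,0,0]]
    - [[0,0,2],[0,0,0]]

```text
time: 7.45
tool_pos: [530.1, -283.9, 60.5]
tcp_rot: [180.0, 0.0, 75.5]
ft_force: [-2.4, 0.8, 4.0]
finger_gap: 24.9
grip_force: 28.8
```

Emit:
jog_arm:
  rows:
    - [[0,0,0],[0,0,0]]
    - [[0,0,0],[0,0,0]]
    - [[0,0,0],[0,0,0]]
    - [[0,0,0],[0,0,0]]
  grip: 46

```text
time: 7.85
tool_pos: [530.0, -283.8, 59.8]
tcp_rot: [-180.0, -0.0, 75.5]
ft_force: [-0.5, -0.5, 0.0]
finger_gap: 45.8
grip_force: 0.0
```

Emit:
jog_arm:
  rows:
    - [[0,0,-10],[0,0,0]]
    - [[0,0,-35],[0,0,0]]
    - [[0,0,-75],[0,0,0]]
    - [[0,0,-120],[0,0,0]]
    - [[0,0,-165],[0,0,0]]
    - [[0,0,-200],[0,0,0]]
    - [[0,0,-210],[0,0,0]]
    - [[0,0,-210],[0,0,0]]

```text
time: 8.65
tool_pos: [531.1, -284.5, 273.3]
tcp_rot: [179.7, 0.1, 75.5]
ft_force: [0.1, -0.0, -0.5]
finger_gap: 45.7
grip_force: 0.0
```

Run:
```python
from h import *
s=r.sense();p,d=r.snapshot('wrist');cv2.imwrite('pics/w4.png',p)
print(s['tool_pos'],s['tcp_rot'])
go(545,16,270,166)
t,d=r.snapshot('top');cv2.imwrite('pics/top1.png',t)
cv2.imwrite('pics/m1.png',np.hstack([cv2.resize(p,(400,300)),cv2.resize(t[130:300,170:396],(400,300))]))
```

```text
[ 531.1112887  -284.51856816  273.28248084] [1.79714857e+02 9.45075388e-02 7.55063117e+01]
shift [294.1 -60.8   0.4] turn [ 7.0000e-04  1.4000e-03 -1.5794e+00]
```

View pics/m1.png

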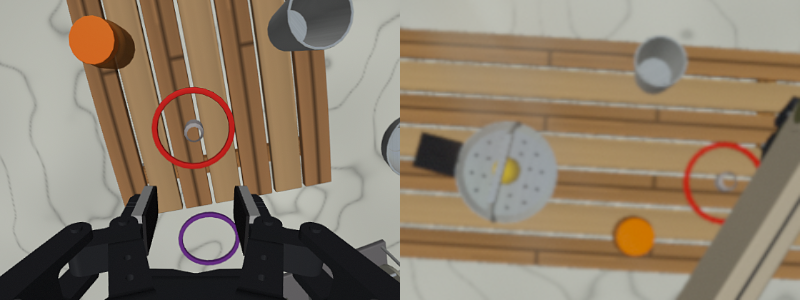

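The weight stands near the ring's middle: it is at (193,130) in the left panel, with the ring at (193,127). Next is the bail.

Emit:
jog_arm:
  rows:
    - [[294,-61,0],[0,0,-1.57]]
    - [[294,-61,0],[0,0,-1.57]]
    - [[294,-61,0],[0,0,-1.57]]
    - [[294,-61,0],[0,0,-1.57]]
    - [[294,-61,0],[0,0,-1.57]]
    - [[294,-61,0],[0,0,-1.57]]
    - [[294,-61,0],[0,0,-1.57]]
    - [[294,-61,0],[0,0,-1.57]]
    - [[294,-61,0],[0,0,-1.57]]
    - [[294,-61,0],[0,0,-1.57]]
  grip: 60

```text
time: 9.75
tool_pos: [543.3, 16.5, 267.0]
tcp_rot: [-179.9, -0.3, 161.8]
ft_force: [0.1, -0.4, -0.0]
finger_gap: 59.9
grip_force: 0.0
```

Run:
```python
from h import *
s=r.sense();print(s['tool_pos'],s['tcp_rot'])
go(545,16,275,165.5)
```

```text
[543.29365516  16.48439216 266.98013197] [-179.93026243   -0.26379083  161.83973213]
shift [-1.7  0.1 -8. ] turn [-0.0011 -0.0046 -0.0639]
```

Emit:
jog_arm:
  rows:
    - [[0,0,-4],[0,0,-0.064]]
    - [[0,0,-4],[0,0,-0.064]]
    - [[0,0,-4],[0,0,-0.064]]
    - [[0,0,-4],[0,0,-0.064]]
    - [[0,0,-4],[0,0,-0.064]]

```text
time: 10.25
tool_pos: [544.3, 16.1, 273.4]
tcp_rot: [-180.0, -0.1, 165.1]
ft_force: [0.2, -0.7, 0.8]
finger_gap: 60.0
grip_force: 0.0
```

Run:
```python
from h import *
s=r.sense();p,d=r.snapshot('wrist');cv2.imwrite('pics/w5.png',p);np.save('w5T.npy',tool(s));np.save('w5d.npy',d)
print(s['tool_pos'],s['tcp_rot'])
```

```text
[544.33843695  16.05999946 273.36084066] [-1.79990773e+02 -5.34830993e-02  1.65057750e+02]
```

View pics/w5.png

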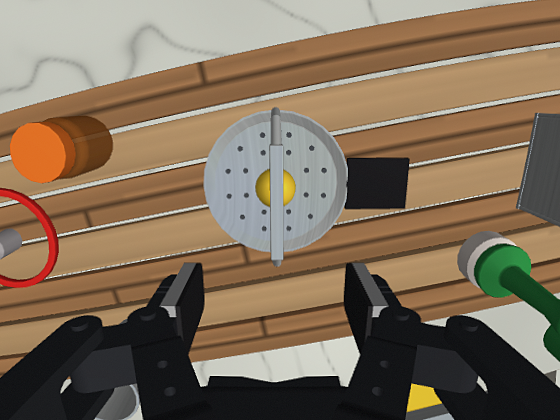

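The bail bar runs from (276,145) to (277,236), nearly along the tool's x axis. The lemon is at (275,188) and the tab at (378,183).

Run:
```python
from h import *
c=r.camera_params('wrist');T=np.load('w5T.npy');P=T@c['tool_from_camera']
d=np.load('w5d.npy');im=cv2.imread('pics/w5.png')
v,u=np.mgrid[100:275,240:315];u=u.ravel();v=v.ravel()
C=P[:3,3];dirs=ray(c,P,np.c_[u,v],0)-C;zc=dirs@P[:3,2];pts=C+dirs/zc[:,None]*d[v,u][:,None]
k=(pts[:,2]>150)&(pts[:,2]<162);b=ray(c,P,np.c_[u,v][k],155)
print(k.sum(),np.median(pts[k,2]))
q=cv2.minAreaRect(b[:,:2].astype(np.float32));print('bar',q)
bx=q[0]
f=cv2.fitLine(b[:,:2].astype(np.float32),2,0,.01,.01).ravel();print('heading',np.degrees(np.arctan2(f[1],f[0]))%180)
m=np.zeros(im.shape[:2],np.uint8);m[145:222,346:425]=(im.max(2)<70)[145:222,346:425]
co=max(cv2.findContours(m,0,2)[0],key=cv2.contourArea)
t=cv2.minAreaRect(ray(c,P,co[:,0],80)[:,:2].astype(np.float32));print('tab',t)
print('heading from bar to tab',np.degrees(np.arctan2(t[0][1]-bx[1],t[0][0]-bx[0])))
h,s,vv=cv2.split(cv2.cvtColor(im,cv2.COLOR_BGR2HSV));l=np.zeros(h.shape,bool);l[160:215,250:300]=((h>20)&(h<32)&(s>150))[160:215,250:300]
ys,xs=np.nonzero(l);print('lemon',ray(c,P,[[(xs.min()+xs.max())/2,(ys.min()+ys.max())/2]],85))
```

```text
1496 154.50256560011135
bar ((545.1204223632812, 18.57608413696289), (9.44318675994873, 89.54254150390625), 75.4060287475586)
heading 165.4839
tab ((569.013427734375, 112.58369445800781), (59.300689697265625, 48.96963119506836), 75.49320220947266)
heading from bar to tab 75.73962938813642
lemon [[546.33949076  17.93359372  85.        ]]
```

```bash
python3 -c "
from h import *
go(545.1,18.5,170,165.5)"
```

```text
shift [-1.000e-01  2.600e+00  1.036e+02] turn [-0.0001 -0.0006 -0.0076]
```

Emit:
jog_arm:
  rows:
    - [[0,2.5,20],[0,0,-0.007]]
    - [[0,2.5,55],[0,0,-0.007]]
    - [[0,2.5,85],[0,0,-0.007]]
    - [[0,2.5,100],[0,0,-0.007]]
    - [[0,2.5,103],[0,0,-0.007]]
    - [[0,2.5,103],[0,0,-0.007]]
    - [[0,2.5,103],[0,0,-0.007]]
    - [[0,2.5,103],[0,0,-0.007]]
    - [[0,2.5,103],[0,0,-0.007]]

```text
time: 11.2
tool_pos: [546.0, 18.4, 172.3]
tcp_rot: [180.0, 0.1, 165.5]
ft_force: [0.1, 0.8, 0.4]
finger_gap: 60.1
grip_force: 0.0
```

```bash
python3 -c "
from h import *
go(545.1,18.5,128,165.5);print(r.sense()['tool_pos'],r.sense()['tcp_rot'])"
```

```text
shift [ 1.  -0.2 44.3] turn [0.0004 0.0021 0.0002]
[546.03532396  18.42546238 172.34428095] [1.79976137e+02 1.22646198e-01 1.65513904e+02]
```

Emit:
jog_arm:
  rows:
    - [[0,0,10],[0,0,0]]
    - [[0,0,22],[0,0,0]]
    - [[0,0,34],[0,0,0]]
    - [[0,0,41],[0,0,0]]
    - [[0,0,43],[0,0,0]]
    - [[0,0,43],[0,0,0]]
    - [[0,0,43],[0,0,0]]
    - [[0,0,43],[0,0,0]]
  grip: 30

```text
time: 12.0
tool_pos: [545.7, 18.4, 128.7]
tcp_rot: [180.0, 0.1, 165.5]
ft_force: [0.4, -0.4, -0.5]
finger_gap: 29.9
grip_force: 0.0
```

Emit:
jog_arm:
  rows:
    - [[0,0,0],[0,0,0]]
    - [[0,0,0],[0,0,0]]
    - [[0,0,0],[0,0,0]]
  grip: 16
  force: 40

```text
time: 12.3
tool_pos: [545.3, 18.4, 128.2]
tcp_rot: [180.0, 0.0, 165.5]
ft_force: [0.1, 0.5, 1.0]
finger_gap: 15.8
grip_force: 0.0
```

Emit:
jog_arm:
  rows:
    - [[0,0,0],[0,0,0]]
    - [[0,0,0],[0,0,0]]
  grip: 13

```text
time: 12.5
tool_pos: [545.2, 18.4, 128.0]
tcp_rot: [180.0, -0.0, 165.5]
ft_force: [0.0, -0.8, 0.1]
finger_gap: 13.0
grip_force: 0.0
```

Emit:
jog_arm:
  rows:
    - [[0,0,0],[0,0,0]]
    - [[0,0,0],[0,0,0]]
  grip: 11.5

```text
time: 12.7
tool_pos: [545.2, 18.4, 128.0]
tcp_rot: [-180.0, -0.0, 165.5]
ft_force: [-0.2, 1.0, -0.4]
finger_gap: 11.4
grip_force: 0.0
```

Emit:
jog_arm:
  rows:
    - [[0,0,0],[0,0,0]]
    - [[0,0,0],[0,0,0]]
  grip: 10.3

```text
time: 12.9
tool_pos: [545.2, 18.3, 128.0]
tcp_rot: [-180.0, -0.0, 165.5]
ft_force: [-0.6, -1.1, -0.1]
finger_gap: 10.3
grip_force: 0.6
```

Emit:
jog_arm:
  rows:
    - [[0,0,0],[0,0,0]]
    - [[0,0,0],[0,0,0]]
    - [[0,0,0],[0,0,0]]
    - [[0,0,0],[0,0,0]]
  grip: 4
  force: 60

```text
time: 13.3
tool_pos: [545.3, 18.3, 128.1]
tcp_rot: [-180.0, 0.0, 165.5]
ft_force: [-1.9, -2.4, 3.0]
finger_gap: 9.1
grip_force: 59.2
```

Emit:
jog_arm:
  rows:
    - [[0,0,-0.4],[0,0,0]]
    - [[0,0,-1.2],[0,0,0]]
    - [[0,0,-2.4],[0,0,0]]
    - [[0,0,-4],[0,0,0]]
    - [[0,0,-6],[0,0,0]]
    - [[0,0,-8.5],[0,0,0]]
    - [[0,0,-11.5],[0,0,0]]
    - [[0,0,-15],[0,0,0]]
    - [[0,0,-19],[0,0,0]]
    - [[0,0,-23],[0,0,0]]

```text
time: 14.3
tool_pos: [545.3, 18.5, 151.4]
tcp_rot: [180.0, 0.0, 165.5]
ft_force: [-0.1, -0.5, -2.4]
finger_gap: 8.9
grip_force: 58.5
```

Emit:
jog_arm:
  rows:
    - [[0,0,-4.5],[0,0,0]]
    - [[0,0,-9.5],[0,0,0]]
    - [[0,0,-15],[0,0,0]]
    - [[0,0,-21],[0,0,0]]
    - [[0,0,-27],[0,0,0]]
    - [[0,0,-33],[0,0,0]]
    - [[0,0,-39],[0,0,0]]
    - [[0,0,-45],[0,0,0]]
    - [[0,0,-50],[0,0,0]]
    - [[0,0,-55],[0,0,0]]

```text
time: 15.3
tool_pos: [545.2, 18.4, 206.4]
tcp_rot: [180.0, 0.0, 165.5]
ft_force: [-0.5, 0.5, -2.9]
finger_gap: 8.9
grip_force: 58.5
```

Emit:
jog_arm:
  rows:
    - [[0,0,-4],[0,0,0]]
    - [[0,0,-7],[0,0,0]]
    - [[0,0,-9],[0,0,0]]
    - [[0,0,-10],[0,0,0]]
    - [[0,0,-10],[0,0,0]]

```text
time: 15.8
tool_pos: [545.2, 18.5, 216.0]
tcp_rot: [180.0, -0.0, 165.5]
ft_force: [1.4, -0.2, -3.6]
finger_gap: 9.3
grip_force: 58.5
```

Run:
```python
from h import *
s=r.sense();p,d=r.snapshot('wrist');cv2.imwrite('pics/w6.png',p);t,_=r.snapshot('top');sc,_=r.snapshot('scene')
print(s['tool_pos'],s['tcp_rot'],s['ft_force'],s['wrist_torque'],s['finger_gap'])
cv2.imwrite('pics/m2.png',np.hstack([cv2.resize(p,(400,300)),cv2.resize(sc[150:300,220:420],(400,300))]))
```

```text
[545.23857078  18.47652271 215.99701187] [ 1.79999175e+02 -3.21806343e-04  1.65516947e+02] [ 1.36177804 -0.23297874 -3.60958172] [-0.04346396  0.02007376  0.01364524] 9.311404577573306
```

View pics/m2.png

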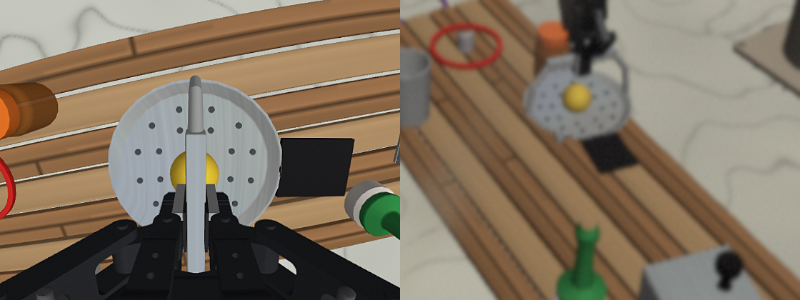

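Plate lifted, lemon central under the bail at (195,172). Now the slow turn.

Emit:
jog_arm:
  rows:
    - [[0,0,0],[0,0,0.002]]
    - [[0,0,0],[0,0,0.0085]]
    - [[0,0,0],[0,0,0.019]]
    - [[0,0,0],[0,0,0.034]]
    - [[0,0,0],[0,0,0.0525]]
    - [[0,0,0],[0,0,0.0755]]
    - [[0,0,0],[0,0,0.102]]
    - [[0,0,0],[0,0,0.132]]
    - [[0,0,0],[0,0,0.1655]]
    - [[0,0,0],[0,0,0.2025]]

```text
time: 16.95
tool_pos: [545.2, 18.5, 216.0]
tcp_rot: [180.0, -0.0, 153.8]
ft_force: [0.4, 0.2, -2.6]
finger_gap: 8.9
grip_force: 58.5
```

Emit:
jog_arm:
  rows:
    - [[0,0,0],[0,0,0.04]]
    - [[0,0,0],[0,0,0.0825]]
    - [[0,0,0],[0,0,0.1275]]
    - [[0,0,0],[0,0,0.175]]
    - [[0,0,0],[0,0,0.224]]
    - [[0,0,0],[0,0,0.275]]
    - [[0,0,0],[0,0,0.327]]
    - [[0,0,0],[0,0,0.3805]]
    - [[0,0,0],[0,0,0.4345]]
    - [[0,0,0],[0,0,0.489]]

```text
time: 17.95
tool_pos: [545.2, 18.5, 216.0]
tcp_rot: [180.0, -0.0, 125.7]
ft_force: [-0.0, -0.3, -2.3]
finger_gap: 9.2
grip_force: 58.5
```

Emit:
jog_arm:
  rows:
    - [[0,0,0],[0,0,0.0545]]
    - [[0,0,0],[0,0,0.108]]
    - [[0,0,0],[0,0,0.1615]]
    - [[0,0,0],[0,0,0.2135]]
    - [[0,0,0],[0,0,0.2645]]
    - [[0,0,0],[0,0,0.3135]]
    - [[0,0,0],[0,0,0.361]]
    - [[0,0,0],[0,0,0.4065]]
    - [[0,0,0],[0,0,0.449]]
    - [[0,0,0],[0,0,0.489]]

```text
time: 18.95
tool_pos: [545.2, 18.5, 216.0]
tcp_rot: [-180.0, -0.0, 97.7]
ft_force: [0.3, 0.3, -3.2]
finger_gap: 9.3
grip_force: 58.5
```

Emit:
jog_arm:
  rows:
    - [[0,0,0],[0,0,0.037]]
    - [[0,0,0],[0,0,0.0705]]
    - [[0,0,0],[0,0,0.1005]]
    - [[0,0,0],[0,0,0.127]]
    - [[0,0,0],[0,0,0.15]]
    - [[0,0,0],[0,0,0.1685]]
    - [[0,0,0],[0,0,0.1835]]
    - [[0,0,0],[0,0,0.194]]
    - [[0,0,0],[0,0,0.2005]]
    - [[0,0,0],[0,0,0.2025]]

```text
time: 19.95
tool_pos: [545.2, 18.5, 216.0]
tcp_rot: [-180.0, 0.0, 86.3]
ft_force: [0.1, -0.0, -3.1]
finger_gap: 8.6
grip_force: 58.5
```

Emit:
jog_arm:
  rows:
    - [[0,0,0],[0,0,0]]
    - [[0,0,0],[0,0,0]]
    - [[0,0,0],[0,0,0]]
    - [[0,0,0],[0,0,0]]
    - [[0,0,0],[0,0,0]]

```text
time: 20.45
tool_pos: [545.2, 18.5, 216.0]
tcp_rot: [-180.0, -0.0, 86.3]
ft_force: [-0.2, 0.9, -2.8]
finger_gap: 9.0
grip_force: 58.5
```

Run:
```python
from h import *
s=r.sense();p,d=r.snapshot('wrist');cv2.imwrite('pics/w7.png',p);np.save('w7T.npy',tool(s));np.save('w7d.npy',d)
t,td=r.snapshot('top');cv2.imwrite('pics/top7.png',t);sc,sd=r.snapshot('scene');cv2.imwrite('pics/sc7.png',sc)
np.save('sc7d.npy',sd)
print(s['tool_pos'],s['tcp_rot'],s['ft_force'],s['wrist_torque'],s['finger_gap'],s['joint_pos'])
cv2.imwrite('pics/m3.png',np.hstack([cv2.resize(p,(400,300)),cv2.resize(sc[140:290,200:400],(400,300))]))
```

```text
[545.20609315  18.45410214 215.97684019] [-1.79997625e+02 -1.19892852e-04  8.62755803e+01] [-0.20611518  0.8821924  -2.84956649] [-0.0378626   0.07897052  0.01618295] 8.984941554227813 [-3.44694594e+00 -5.32575870e-01  9.51979359e+01  1.31830225e-04
  8.53370146e+01  2.77463076e-01]
```

View pics/m3.png

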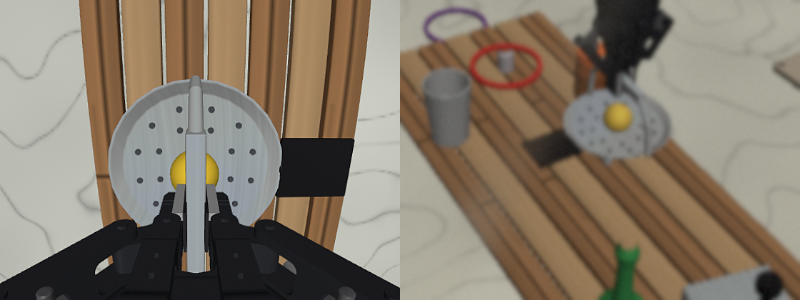

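The lemon is still central at (195,172), and the tab at (316,167) points across the slats. I'll check squareness and level numerically.

Run:
```python
from h import *
c=r.camera_params('wrist');T=np.load('w7T.npy');P=T@c['tool_from_camera'];C=P[:3,3]
im=cv2.imread('pics/w7.png');d=np.load('w7d.npy')
m=np.zeros(im.shape[:2],np.uint8);m[185:285,385:505]=(im.max(2)<60)[185:285,385:505]
co=max(cv2.findContours(m,0,2)[0],key=cv2.contourArea)
t=cv2.minAreaRect(ray(c,P,co[:,0],168)[:,:2].astype(np.float32));print('tab',t)
def cloud(mask):
    v,u=np.nonzero(mask);k=d[v,u]>0;v=v[k];u=u[k]
    dirs=ray(c,P,np.c_[u,v],0)-C;return C+dirs/(dirs@P[:3,2])[:,None]*d[v,u][:,None]
p=cloud(cv2.erode(m,np.ones((9,9))));print('tab z',p[:,2].mean(),p.mean(0))
A=np.c_[p[:,:2]-p[:,:2].mean(0),np.ones(len(p))];print('tilt deg x,y',np.degrees(np.linalg.lstsq(A,p[:,2],rcond=None)[0][:2]))
# rim left vs right: cloud of plate
mm=np.zeros(m.shape,np.uint8);mm[110:300,150:400]=1;q=cloud(mm);q=q[(q[:,2]>140)&(q[:,2]<185)]
for sx in(-1,1):
  a=np.hypot(*(q[:,:2]-[545.2,18.5]).T);k=(a>64)&(a<70)&(sx*(q[:,0]-545.2)>45);print('rim',sx,k.sum(),np.percentile(q[k,2],[50,90]))
# board edges
h,s,v=cv2.split(cv2.cvtColor(im,cv2.COLOR_BGR2HSV))
b=((h>4)&(h<22)&(s>60)).astype(np.uint8);b=cv2.morphologyEx(b,cv2.MORPH_CLOSE,np.ones((9,9)))
L=[];Rr=[]
for y in range(5,105,2):
    xs=np.nonzero(b[y])[0];L.append((xs.min(),y));Rr.append((xs.max(),y))
for e in(L,Rr):
    w=ray(c,P,e,60)[:,:2].astype(np.float32);f=cv2.fitLine(w,cv2.DIST_HUBER,0,.01,.01).ravel();print('edge',np.degrees(np.arctan(-f[0]/f[1])))
```

```text
tab ((641.5287475585938, 15.355466842651367), (51.264854431152344, 60.30483627319336), 86.52515411376953)
tab z 167.11113267787636 [642.28912218  15.59929402 167.11113268]
tilt deg x,y [-0.28941046  0.01517055]
rim -1 1507 [166.88873156 168.0530681 ]
rim 1 1983 [166.03528114 167.45189241]
edge -3.4521387
edge -3.5970004
```

```bash
python3 -c "
from bench import r
print(r.sense()['time'],r.hand_in())"
```

```text
the job is handed in; nothing more can be done
20.6 None
```

I handed the job in at 20.6 s: the weight stands near the middle of the red ring, and the plate is held still about 87 mm above the board, level to about 0.3°, with its tab square to the sink and the lemon still centred in the dish.

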